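Close the load drawer and hold a contact block on the sprung test probe

ROBOT

A 7-joint arm with a two-finger parallel gripper is mounted at the origin on the work surface. World frame = base frame: x ahead of the robot, y to its left, z up, the work surface at z = 0. Lengths are in m, angles in rad, forces in N, time in s.
With the tool pointing down it reaches from about 0.4 to 0.875 m from the base axis. Payload 19.3 kg.
Tool frame: the origin (TCP) lies midway between the tips of the shut fingers; the grasp point (between the pads) lies 19 mm behind it; z points along the fingers, y is the line along which they close (so a half turn about z gives the same grasp; the last joint's range is limited). The gripper opens to 85 mm and grips with 20 to 120 N. Pads are 22 mm wide; open, the fingers measure 114 mm over their backs; the gripper's body (76 mm by 85 mm) begins 54 mm behind the grasp point. The pads swing forward as they close: fully open they stand 13 mm farther back than shut.
Start: joints at [1.25, 0.521, -0.036, 1.599, 0.021, 1.021, -0.113], TCP at [0.155, -0.605, 0.231] pointing down, gripper open.
Joint ranges: [-2.91, 2.91], [-0.3, 2.13], [-1.5, 1.42], [0.17, 2.43], [-1.26, 4.41], [0.16, 1.93], [-2.52, 2.52]. Speed limits (rad/s): [1.89, 1.89, 2.39, 2.39, 3.01, 3.01, 3.01].

INTERFACE

Orientations are given as [roll, pitch, yaw] about the fixed x, y, z axes, in that order (R = Rz(yaw) Ry(pitch) Rx(roll)).
In Python, from workcell import bot, cams gives the robot as it stands (bot), with the cameras (cams).
- The arm moves only by the tool drive_effector, called after "Emit:" as name(argument=value, ...) on one line, values as JSON. Schema: {"type":"object","properties":{"increments":{"type":"array","items":{"type":"object","properties":{"jaw":{"type":"number"},"sx":{"type":"number"},"sy":{"type":"number"},"sz":{"type":"number"},"wx":{"type":"number"},"wy":{"type":"number"},"wz":{"type":"number"}},"additionalProperties":false,"required":["jaw"]},"minItems":1,"maxItems":5},"grip_force":{"type":"number"},"only":{"type":"string"},"quiet":{"type":"boolean"},"lines":{"type":"string"}},"required":["increments"],"additionalProperties":false}. increments is a list of rows, 1 to 5 of them, each an object with the fields jaw (the finger opening in m), sx, sy, sz (the shift in normalised numbers (1 is 0.75 m)), wx, wy, wz (a rotation vector in fractions of the full range, 1 being 4 rad); a field left out counts as zero (the opening has to be given); each row is the pose to reach, as a shift and turn from the pose commanded when the call began, along the tool's axes at that moment; what a row does not reach only later rows make up. A row lasts 1/8 s, in which the tool goes at most 0.0625 m and 0.188 rad, less where a joint would pass 70% of its speed; a pose out of reach is approached as far as the arm can. The fingers move at their own pace and stop on an object; grip_force is the grip in N (left out, the last holds). Time passes only in rows, so rows that do not move let the fingers close. The tool returns the time, the measured TCP pose, the force, the opening and the grip force at its end. only (a regular expression) keeps the lines of the reply that match it, lines (a string "A,B") keeps lines A to B, and quiet returns only ok. No shift or turn number may pass 1 either way. Input that does not fit is refused with a message, and nothing moves.
- bot.observe(): the state, without advancing time (a new reading comes with each control period).
- cams.grab_frame(name): name is "scene" or "side" or "wrist"; returns the picture (420x560x3 uint8, blue, green, red); there is no depth.
- cams.calibration(name): a dict with "vfov" (degrees; the focal length in pixels is half the picture's height over the tangent of half this angle, whatever the lens; pixels are square), "cx", "cy" (the principal point, pixels), "eye" and "attitude" of the camera in the world. Camera axes: x right, y down, z forward; pixel columns grow to the right and rows downward; lengths in m; the calibration is good to about 2 mm. A picture is of the moment at which its call begins: read the wrist's pose just before it. calibration takes no time and is no camera call; for the wrist camera it gives the pose at the moment of the call.
- bot.job_done(): hands the job in; it is judged then, once.
The state is a dict: "clock": time; "qpos": joint angles; "qd": joint speeds; "joint_efforts": joint torques, N m; "position": TCP position; "tool_rot": TCP orientation; "force": force on the tool from outside, world axes, zero at the start; "moment": the same for the moment, N m; "grip_width": finger opening in m; "finger_force": force on a finger pad.
Only numpy, scipy, OpenCV 4.12 (cv2) and the standard library are available. Lean on these libraries where they do the work, as an engineer would, in place of code of your own. Each camera call takes 0.05 s, during which the arm holds its last target. There are 200 camera calls.

TASK

Set up the contact test: first push the load box's open drawer fully home until it snaps into its detent, then stand the small contact block flat in the test jig's bed between the two guide rails, tall end towards the sprung probe, and press it along the rails against the probe until its face sits firmly on the two steel stop lugs, without forcing it (stay below 40 N). Finish while still holding it pressed there with the gripper, because the probe pushes it back if you let go. Leave the other things on the bench where they are.

Things in the scene. Friction and masses are not known exactly. Their poses are not given: they have to be found in the camera images.
- load_box: grey steel load box, 220 deep (x) x 170 wide (y) x 90 high mm, fixed to the bench, with vent slots and three brass terminals on top. Origin: on the bench under the middle of its front plane; the box runs from the origin to its +x, the drawer opens towards its -x.
- drawer (a joint): opening of the load box's drawer in m: 0 fully home, up to 0.12 open; it starts open by 0.06 to 0.11. It slides with about 0.4 N of friction; a detent ball resists with about 5 N from 13 to 5 mm open, and below about 3.5 mm pulls the drawer in to 0 and keeps it there, where it meets its end stop.
- drawer_handle (a point): middle of the flat front (pushing) face of the black block handle on the drawer's aluminium front, 60 mm above the bench (the box top is at 90 mm). The handle is 26 deep x 90 wide (y) x 22 high mm; its push direction is the load box's +x. Axes as the load box.
- jig: test jig fixed to the bench: aluminium plate 230 x 130 x 12 mm with a brown probe housing (66 mm high) at its far (+x) end and two steel guide rails. Origin: on the bench (underside of the plate) under the middle of the stop face; +x is the pressing direction. The plate runs from x = -150 to +80 mm; its top, the bed, is at z = 12 mm.
- stop: the hard stop: two steel lugs, each 12 mm wide, centred at y = +-17 mm, 12 to 58 mm above the bench, their faces at x = 0 of the jig. Origin and axes as the jig. The guide rails run from x = -125 to 0 mm, 49 mm apart inside (y = -24.5 to 24.5), vertical to 19 mm above the bench, then flared outwards to 26 mm above the bench; outer faces at y = +-37 mm.
- probe (a joint): how far the sprung brass probe (12 mm diameter, axis 44 mm above the bench, on the jig's centre line) is pressed in, m: 0 at rest with its tip 14 mm in front of the stop face, 0.014 with the tip flush with the stop face. The spring pushes back with 2.4 N at the start and 6.6 N at the stop (300 N/m); friction in the bed can add a few N.
- probe_tip (a point): tip of the sprung probe; it moves along the jig's +x when pressed. Axes as the jig.
- block: the contact block: loose cream moulded block, 64 long (x) x 44 wide (y) mm, 0.11 to 0.22 kg. From x = -16 to +32 mm it is 50 mm high (tall end, brass pad on the flat +x face, thin dark ridges on top); from x = -32 to -16 mm a step 28 mm high with two screws. Origin: centre of the underside of the 64 x 44 footprint; z up. It starts on the open bench between load box and jig.
- block_nose (a point): point on the block's flat tall end face, 32 mm in +x and 32 mm up from the block's origin; the face that must meet the probe and the stop lugs.
- heatsink: bystander: loose finned aluminium heatsink 80 x 60 x 46 mm. Origin under its centre. Leave it.
- fuse_link: bystander: loose white ceramic fuse link with two steel blades, 100 x 32 x 36 mm. Origin under its centre. Leave it.
- screwdriver: bystander: loose screwdriver with a black handle, lying. Leave it.
- contactor: bystander: loose contactor, dark foot and cream upper half, 85 x 75 x 85 mm. Origin under its centre. Leave it.
- spray_can: bystander: standing spray can, 66 mm diameter, 190 mm high. Origin under its centre. Leave it.
- meter: bystander: loose black hand meter 150 x 70 x 41 mm. Origin under its centre. Leave it.
- bolt_tray: bystander: steel tray 110 x 160 x 40 mm. Origin under its centre. Leave it.

How it is judged:
By the outcome, as a careful person would: the job done as asked, in the order asked, and still so for the second after the job is handed in, while the arm keeps its last pose, push and grip.
It also fails if it takes over 64 s, if anything falls off the work surface, if the arm or the gripper's body presses on something with over 40 N, if the wrist force passes 120 N, or if a joint passes its speed limit or range.

## Working session

There is one attempt and no reset: what is moved stays moved. The work goes in short steps, Python scripts to look and compute and a tool call to move; the robot and the scene stay as the last step left them, time stands still between calls to the robot, and variables do not carry over. Pictures are saved under pics/ and viewed, at most 10 in all, crops included, and the job is handed in when it is done.

```bash
ls; mkdir -p pics
```

Run:
```python
from workcell import bot, cams
import cv2
for n in("scene","side"):
    c=cams.calibration(n);print(n,c)
    cv2.imwrite(f"pics/{n}0.png",cv2.resize(cams.grab_frame(n),(800,600),interpolation=cv2.INTER_CUBIC))
o=bot.observe();print(o)
```

```text
pics
workcell.py
scene {'vfov': 55.17512087926549, 'cx': 275.533234283571, 'cy': 210.46324037333696, 'eye': array([1.1613678 , 0.35291649, 1.17480732]), 'attitude': array([-2.57184275, -0.00360937,  2.08564845])}
side {'vfov': 55.79391625550294, 'cx': 277.7681757242106, 'cy': 212.5282827081997, 'eye': array([0.37355774, 0.70546163, 0.89938991]), 'attitude': array([-2.41115651e+00, -1.02336461e-03, -2.90040278e+00])}
{'clock': 0.1, 'qpos': array([ 1.24982836,  0.52190212, -0.03632022,  1.5999413 ,  0.02116431,
        1.02111864, -0.11279354]), 'qd': array([ 1.11426748e-03, -1.42456611e-03,  3.58952549e-04, -1.74773736e-03,
       -2.14226515e-04, -9.56452918e-05, -5.66993186e-04]), 'joint_efforts': array([ 3.62982333e-03, -9.28495717e+01,  1.98395468e+00, -3.70535016e+01,
        1.80340855e-02,  5.32426915e-03, -3.32297202e-05]), 'position': array([ 0.15499022, -0.60516638,  0.23081942]), 'tool_rot': array([-3.14060750e+00,  4.28296896e-05,  2.50738379e-01]), 'force': array([0.05434868, 0.375038  , 0.24067189]), 'moment': array([ 0.01582834, -0.00197975, -0.01375362]), 'finger_force': 0.0, 'grip_width': 0.08546267794586318}
```

View pics/scene0.png

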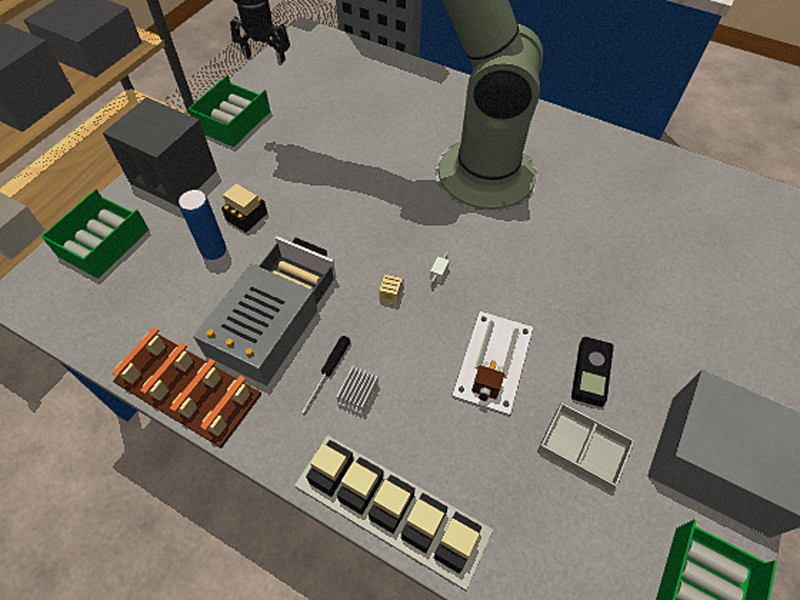

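View pics/side0.png

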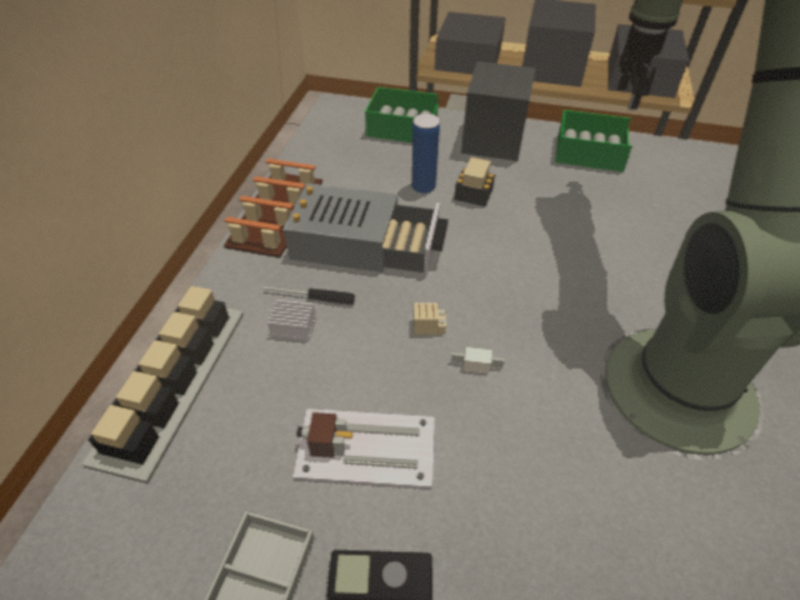

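The scene view shows the drawer handle at (308,247), the block at (391,289), step towards upper right, and the jig at (495,360) with the probe housing towards the viewer. Next I'll enlarge these areas.

Create h.py:
```python
import numpy as np, cv2
from scipy.spatial.transform import Rotation as R
from workcell import bot, cams
def pt(name,u,v,z,c=None):
    c=c or cams.calibration(name); f=210/np.tan(np.radians(c['vfov']/2))
    d=R.from_euler('xyz',c['attitude']).apply([(u-c['cx'])/f,(v-c['cy'])/f,1])
    return c['eye']+d*(z-c['eye'][2])/d[2]
def px(name,p,c=None):
    c=c or cams.calibration(name); f=210/np.tan(np.radians(c['vfov']/2))
    q=R.from_euler('xyz',c['attitude']).inv().apply(np.array(p)-c['eye'])
    return q[...,:2]/q[...,2:]*f+[c['cx'],c['cy']]
def panel(im,u0,v0,w,W=400,H=300):
    h=w*H//W
    p=cv2.resize(im[v0:v0+h,u0:u0+w],(W,H),interpolation=cv2.INTER_CUBIC)
    s=W/w
    for u in range(u0,u0+w):
        if u%10==0: cv2.line(p,(int((u-u0)*s),0),(int((u-u0)*s),6),(0,0,255),1); cv2.putText(p,str(u),(int((u-u0)*s)+2,14),0,.35,(0,0,255),1)
    for v in range(v0,v0+h):
        if v%10==0: cv2.line(p,(0,int((v-v0)*s)),(6,int((v-v0)*s)),(0,0,255),1); cv2.putText(p,str(v),(8,int((v-v0)*s)+4),0,.35,(0,0,255),1)
    return p
```

Run:
```python
from h import *
s=cams.grab_frame('scene');d=cams.grab_frame('side')
m=np.vstack([np.hstack([panel(s,253,178,48),panel(s,175,155,80)]),np.hstack([panel(s,300,212,104),panel(d,265,200,64)])])
cv2.imwrite('pics/m1.png',m)
for n,a in dict(blk=(273,200,.05),handle=(215,172,.06),jignear=(346,252,.012)).items(): print(n,pt('scene',*a))
print(pt('side',299,220,.05), pt('side',255,315,.012))
```

```text
blk [ 0.49988357 -0.02648899  0.05      ]
handle [ 0.50333213 -0.25864722  0.06      ]
jignear [0.53705295 0.26563431 0.012     ]
[ 0.48938822 -0.02037932  0.05      ] [0.53630063 0.27251155 0.012     ]
```

View pics/m1.png

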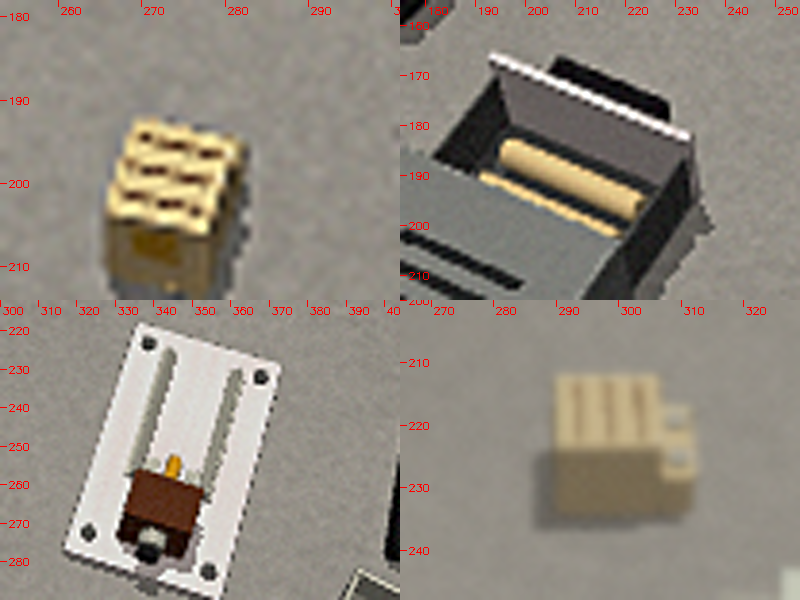

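The montage shows the block's brass face towards world +x and the jig plate corners clearly. The handle's far top edge runs from about (206,166.5) to (228.5,175).

Run:
```python
from h import *
np.set_printoptions(precision=4,suppress=True)
def s(l,z,n='scene'): return np.array([pt(n,u,v,z)[:2] for u,v in l])
def fit(model,P):
    a=model-model.mean(0);b=P-P.mean(0)
    th=np.arctan2((a[:,0]*b[:,1]-a[:,1]*b[:,0]).sum(),(a*b).sum())
    M=np.array([[np.cos(th),-np.sin(th)],[np.sin(th),np.cos(th)]])
    o=P.mean(0)-M@model.mean(0); print('origin',o,'yaw',th,'res',(P-(model@M.T+o)).round(4).tolist())
    return o,th
# jig corners: image left = -y?  test both
P=s([(336.4,217.7),(373.1,229.2),(316.6,277),(356.7,290)],.012);print(P)
fit(np.array([[-.15,-.065],[-.15,.065],[.08,-.065],[.08,.065]]),P)
side=np.array([[307,412],[435,415],[433,487],[295,478]])*.7
P=s(side,.012,'side');print(P); fit(np.array([[.08,-.065],[-.15,-.065],[-.15,.065],[.08,.065]]),P)
m=np.array([[.032,-.022],[.032,.022],[-.016,.022],[-.016,-.022]])
fit(m,s([(266.2,203.4),(278.2,206.2),(282.4,195.4),(269.6,192.6)],.05))
fit(m,s([(290,212),(290,223.5),(306.9,223.5),(306.3,212)],.05,'side'))
print('handle',s([(206.2,166.4),(228.6,174.8)],.071), 'handle side', s([(311,153),(309,174)],.071,'side'))
print('drawer front top',s([(193,166.6),(233,182.6)],.085))
```

```text
[[0.4341 0.184 ]
 [0.4145 0.3096]
 [0.6616 0.2216]
 [0.6394 0.347 ]]
origin [0.5719 0.2713] yaw 0.16455359013911555 res [[-0.0005, 0.0014], [0.0012, -0.0012], [0.0001, 0.0014], [-0.0008, -0.0015]]
[[0.6566 0.2256]
 [0.4324 0.1766]
 [0.4094 0.3089]
 [0.6333 0.3482]]
origin [0.5673 0.2715] yaw 0.19091237136860037 res [[-0.0015, 0.0028], [0.0001, -0.0026], [0.0017, 0.0021], [-0.0002, -0.0023]]
origin [ 0.488  -0.0265] yaw 0.2416406186683573 res [[-0.0011, 0.0007], [-0.0007, -0.0015], [0.0005, 0.0009], [0.0014, -0.0001]]
origin [ 0.4853 -0.0303] yaw 0.23487219553445052 res [[-0.0008, 0.0003], [-0.0001, -0.0002], [0.0006, -0.0004], [0.0003, 0.0002]]
handle [[ 0.5045 -0.2934]
 [ 0.4967 -0.2049]] handle side [[ 0.5073 -0.2925]
 [ 0.4948 -0.1925]]
drawer front top [[ 0.5361 -0.3243]
 [ 0.5256 -0.1669]]
```

Add to h.py:
```python
np.set_printoptions(precision=4,suppress=True)
def to(x,y,z,yaw):
    o=bot.observe(); r=R.from_euler('xyz',o['tool_rot']); t=R.from_euler('xyz',[np.pi,0,yaw])
    print('at',o['clock'],o['position'],o['tool_rot'],'shift',r.inv().apply(np.array([x,y,z])-o['position']),'turn',(r.inv()*t).as_rotvec(),'F',o['force'])
```

Run:
```python
from h import *
a=[pt('scene',*q,.09)[:2] for q in((182,185.4),(219,204))];print(a)
a=[pt('scene',*q) for q in((170,143.5,.085),(142,158,0.0))];print(a) # contactor top, can base
to(.44,-.252,.231,.075)
```

```text
[array([ 0.6224, -0.3059]), array([ 0.6234, -0.1572])]
[array([ 0.4904, -0.4587,  0.085 ]), array([ 0.5488, -0.569 ,  0.    ])]
at 0.2 [ 0.155  -0.6053  0.231 ] [-3.1409  0.0001  0.2508] shift [ 0.3637 -0.2715  0.0001] turn [-0.0007  0.0001  0.1758] F [-0.1424  0.5307  0.5823]
```

The manual's scale: shifts go in shares of 0.75 m and turns go in shares of 4 rad. Converting my numbers, 0.225 m is 0.3, 0.09 m is 0.12, 0.176 rad is 0.044.

Emit:
drive_effector(increments=[{"jaw": 0, "sx": 0.06, "sy": -0.0453, "wz": 0.01}, {"jaw": 0, "sx": 0.12, "sy": -0.0907, "wz": 0.02}, {"jaw": 0, "sx": 0.18, "sy": -0.136, "wz": 0.03}, {"jaw": 0, "sx": 0.24, "sy": -0.1813, "wz": 0.04}, {"jaw": 0, "sx": 0.3, "sy": -0.2267, "wz": 0.044}], grip_force=40)

```text
clock: 0.82
position: [0.3318, -0.3834, 0.2314]
tool_rot: [3.141, -0.0, 0.074]
force: [0.9, -0.5, -0.2]
grip_width: 0.0001
finger_force: 0.0
```

```bash
python3 -c "
from h import *
to(.44,-.252,.05,.075)"
```

```text
at 0.825 [ 0.3318 -0.3834  0.2314] [ 3.1414 -0.0001  0.0738] shift [ 0.1176 -0.1231  0.1814] turn [ 0.0001 -0.0001 -0.0012] F [ 0.8858 -0.493  -0.1894]
```

To row units: 0.18 m is 0.24, 0.13 m is 0.1733.

Emit:
drive_effector(increments=[{"jaw": 0, "sx": 0.0533, "sy": -0.0547, "sz": 0.0133}, {"jaw": 0, "sx": 0.1067, "sy": -0.1093, "sz": 0.0533}, {"jaw": 0, "sx": 0.156, "sy": -0.164, "sz": 0.1067}, {"jaw": 0, "sx": 0.156, "sy": -0.164, "sz": 0.1733}, {"jaw": 0, "sx": 0.156, "sy": -0.164, "sz": 0.24}])

```text
clock: 1.45
position: [0.4389, -0.2526, 0.0498]
tool_rot: [-3.141, -0.001, 0.077]
force: [0.6, -1.3, -0.3]
grip_width: 0.0002
finger_force: 0.0
```

Emit:
drive_effector(increments=[{"jaw": 0, "sx": 0.04, "sz": 0.0027}, {"jaw": 0, "sx": 0.0733, "sz": 0.0027}, {"jaw": 0, "sx": 0.1, "sz": 0.0027}, {"jaw": 0, "sx": 0.1267, "sz": 0.0027}, {"jaw": 0, "sx": 0.1467, "sz": 0.0027}])

```text
clock: 2.08
position: [0.5486, -0.2453, 0.0491]
tool_rot: [-3.142, 0.0, 0.075]
force: [-1.5, -0.7, -0.3]
grip_width: -0.0002
finger_force: 0.5
```

```bash
python3 -c "
from h import *
to(.575,-.25,.05,.075)
cv2.imwrite('pics/m2.png',np.hstack([panel(cams.grab_frame('scene'),165,145,100),panel(cams.grab_frame('side'),240,110,100)]))"
```

```text
at 2.075 [ 0.5486 -0.2453  0.0491] [-3.1415  0.0004  0.0748] shift [ 0.026   0.0067 -0.0009] turn [-0.0001  0.0004 -0.0002] F [-1.5343 -0.6854 -0.3338]
```

View pics/m2.png

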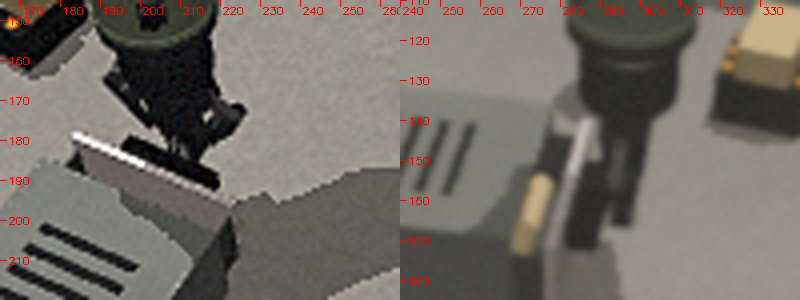

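The fingers press the handle at its middle (scene about (208,183)), and the drawer has some 30 mm left. I'll keep pushing in smaller steps.

To row units: 0.02 m is 0.0267, 0.015 m is 0.02.

Emit:
drive_effector(increments=[{"jaw": 0, "sx": 0.0107}, {"jaw": 0, "sx": 0.02}, {"jaw": 0, "sx": 0.0267}])

```text
clock: 2.55
position: [0.5683, -0.2439, 0.0494]
tool_rot: [3.142, -0.0, 0.075]
force: [-0.8, 0.3, -0.4]
grip_width: 0.0001
finger_force: 0.3
```

Emit:
drive_effector(increments=[{"jaw": 0, "sx": 0.004}, {"jaw": 0, "sx": 0.008}])

```text
clock: 2.8
position: [0.5729, -0.2436, 0.0492]
tool_rot: [-3.141, 0.002, 0.074]
force: [-5.9, -0.2, 3.2]
grip_width: -0.0002
finger_force: 2.9
```

Emit:
drive_effector(increments=[{"jaw": 0, "sx": 0.004}])

```text
clock: 2.92
position: [0.5762, -0.2434, 0.0492]
tool_rot: [-3.142, 0.002, 0.074]
force: [-3.8, -0.4, 2.2]
grip_width: 0.0002
finger_force: 2.3
```

Emit:
drive_effector(increments=[{"jaw": 0, "sx": 0.0027}])

```text
clock: 3.05
position: [0.5788, -0.2432, 0.0492]
tool_rot: [3.141, 0.0, 0.075]
force: [-0.5, -0.8, 0.5]
grip_width: 0.0001
finger_force: 0.8
```

To row units: 0.002 m is 0.0027.

Emit:
drive_effector(increments=[{"jaw": 0, "sx": 0.0027}])

```text
clock: 3.18
position: [0.5811, -0.2429, 0.0493]
tool_rot: [3.142, -0.0, 0.075]
force: [-0.7, 0.3, -0.2]
grip_width: 0.0001
finger_force: 0.5
```

Emit:
drive_effector(increments=[{"jaw": 0, "sx": 0.0013}, {"jaw": 0, "sx": 0.0027}])

```text
clock: 3.42
position: [0.583, -0.2426, 0.0493]
tool_rot: [-3.141, 0.0, 0.075]
force: [-4.0, -1.1, 3.2]
grip_width: 0.0001
finger_force: 2.1
```

Emit:
drive_effector(increments=[{"jaw": 0, "sx": 0.0013}, {"jaw": 0, "sx": 0.0027}])

```text
clock: 3.68
position: [0.5831, -0.2426, 0.0492]
tool_rot: [-3.141, 0.004, 0.074]
force: [-17.3, 3.0, 15.0]
grip_width: -0.0001
finger_force: 8.5
```

To row units: -0.14 m is -0.1867, -0.05 m is -0.0667, -0.16 rad is -0.04.

Emit:
drive_effector(increments=[{"jaw": 0.03, "sx": -0.0533}, {"jaw": 0.085, "sx": -0.0667, "sz": -0.08}, {"jaw": 0.085, "sx": -0.0933, "sy": -0.0533, "sz": -0.1467, "wz": 0.02}, {"jaw": 0.085, "sx": -0.12, "sy": -0.12, "sz": -0.1733}, {"jaw": 0.085, "sx": -0.1333, "sy": -0.1867, "sz": -0.1733, "wz": -0.04}])

```text
clock: 4.3
position: [0.4747, -0.1092, 0.1813]
tool_rot: [3.14, -0.003, 0.238]
force: [0.7, -0.3, -0.9]
grip_width: 0.0848
finger_force: 0.0
```

```bash
python3 -c "
from h import *
to(.487,-.028,.16,.238)"
```

```text
at 4.3 [ 0.4747 -0.1092  0.1813] [ 3.1399 -0.0032  0.2382] shift [ 0.0311 -0.0761  0.0212] turn [ 0.0017 -0.0032  0.0002] F [ 0.6813 -0.3455 -0.872 ]
```

To row units: -0.076 m is -0.1013, -0.038 m is -0.0507.

Emit:
drive_effector(increments=[{"jaw": 0.085, "sx": 0.0107, "sy": -0.0507, "sz": 0.0133}, {"jaw": 0.085, "sx": 0.0227, "sy": -0.1013, "sz": 0.0267}, {"jaw": 0.085, "sx": 0.0227, "sy": -0.1013, "sz": 0.0267}])

```text
clock: 4.68
position: [0.4735, -0.0298, 0.159]
tool_rot: [-3.141, 0.0, 0.239]
force: [-0.1, -0.9, -0.2]
grip_width: 0.0853
finger_force: 0.0
```

```bash
python3 -c "
from h import *
to(.487,-.028,.016,.238)
c=cams.calibration('wrist');w=cams.grab_frame('wrist');print(c)
s=cams.grab_frame('scene')
cv2.imwrite('pics/m3.png',np.hstack([cv2.resize(w,(500,375)),cv2.resize(panel(s,175,155,80),(300,375),interpolation=cv2.INTER_AREA)]))
m=[(x,y,.05) for x,y in ((.032,-.022),(.032,.022),(-.016,.022),(-.016,-.022))]
for xy in((.488,-.0265),(.4853,-.0303)): print(px('wrist',R.from_euler('z',.238).apply(m)+[*xy,0],c)*500/560)
"
```

```text
at 4.675 [ 0.4735 -0.0298  0.159 ] [-3.1406  0.0001  0.2391] shift [0.0135 0.0016 0.143 ] turn [-0.0009  0.0001  0.0011] F [-0.1007 -0.9187 -0.2275]
{'vfov': 67.67276732281685, 'cx': 281.29427717729595, 'cy': 202.99811057207762, 'eye': array([ 0.5392, -0.0132,  0.3004]), 'attitude': array([ 2.8706,  0.0011, -1.3324])}
[[277.3589 128.1034]
 [227.5077 128.0797]
 [228.6584 180.5114]
 [276.0431 180.5427]]
[[280.708  132.1351]
 [231.0452 132.1109]
 [232.0173 184.155 ]
 [279.2319 184.1867]]
```

View pics/m3.png

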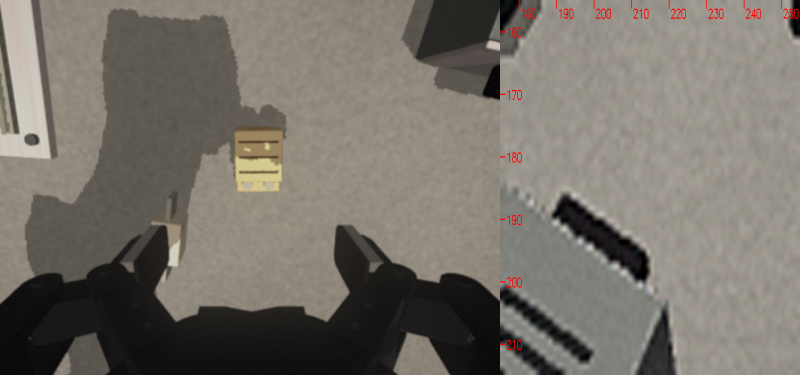

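The wrist view puts the block's top corners at about (235,128), (283,128) and (281,180), about 6 mm to −y of the first estimate, so the block is at roughly (0.489,−0.0325). The drawer front is now flush with the box (handle at (560,195) to (650,275)), so it is home.

```bash
python3 -c "
from h import *
print(pt('scene',308,187,.018))
to(.4948,-.0311,.016,.238)"
```

```text
[0.3711 0.0432 0.018 ]
at 4.775 [ 0.4738 -0.0327  0.1594] [ 3.1414 -0.0002  0.2354] shift [0.0208 0.0033 0.1434] turn [ 0.0002 -0.0002 -0.0026] F [ 0.4639  0.2764 -0.6705]
```

To row units: 0.143 m is 0.1907, 0.12 m is 0.16.

Emit:
drive_effector(increments=[{"jaw": 0.07, "sx": 0.0267, "sy": 0.0027, "sz": 0.04}, {"jaw": 0.07, "sx": 0.028, "sy": 0.004, "sz": 0.1067}, {"jaw": 0.07, "sx": 0.028, "sy": 0.004, "sz": 0.16}, {"jaw": 0.07, "sx": 0.028, "sy": 0.004, "sz": 0.1907}, {"jaw": 0.07, "sx": 0.028, "sy": 0.004, "sz": 0.1907}])

```text
clock: 5.4
position: [0.494, -0.0316, 0.0153]
tool_rot: [-3.141, 0.002, 0.234]
force: [0.5, -0.2, 0.9]
grip_width: 0.0698
finger_force: 0.0
```

Emit:
drive_effector(increments=[{"jaw": 0.03}, {"jaw": 0.03}, {"jaw": 0.03}, {"jaw": 0.03}], grip_force=60)

```text
clock: 5.9
position: [0.4955, -0.031, 0.0177]
tool_rot: [3.141, -0.002, 0.234]
force: [-0.5, -1.7, 6.8]
grip_width: 0.0437
finger_force: 61.2
```

```bash
python3 -c "
from h import *
to(.4948,-.0311,.016,.238)"
```

```text
at 5.9 [ 0.4955 -0.031   0.0177] [ 3.1408 -0.002   0.2343] shift [-0.0007 -0.0001  0.0017] turn [ 0.0008 -0.002  -0.0037] F [-0.4938 -1.7006  6.8034]
```

To row units: -0.17 m is -0.2267, -0.14 m is -0.1867, 0.06 rad is 0.015.

Emit:
drive_effector(increments=[{"jaw": 0.03, "sz": -0.0533}, {"jaw": 0.03, "sz": -0.1067}, {"jaw": 0.03, "sx": 0.0067, "sy": -0.0667, "sz": -0.16, "wz": 0.005}, {"jaw": 0.03, "sx": 0.0267, "sy": -0.1467, "sz": -0.1867, "wz": 0.01}, {"jaw": 0.03, "sx": 0.0533, "sy": -0.2267, "sz": -0.1867, "wz": 0.015}])

```text
clock: 6.52
position: [0.4946, 0.1409, 0.1593]
tool_rot: [-3.141, -0.005, 0.173]
force: [1.0, 1.2, -1.4]
grip_width: 0.0432
finger_force: 61.6
```

```bash
python3 -c "
from h import *
to(.503,.259,.155,.175)"
```

```text
at 6.525 [0.4946 0.1409 0.1593] [-3.1412 -0.0047  0.1726] shift [ 0.0285 -0.1149  0.0045] turn [-0.0004 -0.0047 -0.0024] F [ 1.0387  1.1908 -1.3529]
```

To row units: -0.115 m is -0.1533, -0.105 m is -0.14.

Emit:
drive_effector(increments=[{"jaw": 0.03, "sx": 0.0187, "sy": -0.0733, "sz": 0.0053}, {"jaw": 0.03, "sx": 0.0373, "sy": -0.14, "sz": 0.0053}, {"jaw": 0.03, "sx": 0.0373, "sy": -0.1533, "sz": 0.0053}, {"jaw": 0.03, "sx": 0.0373, "sy": -0.1533, "sz": 0.0053}])

```text
clock: 7.02
position: [0.5012, 0.2575, 0.1529]
tool_rot: [-3.142, -0.001, 0.175]
force: [0.1, -1.2, -0.8]
grip_width: 0.043
finger_force: 61.7
```

```bash
python3 -c "
from h import *
to(.503,.259,.155,.175)
c=cams.calibration('wrist');w=cams.grab_frame('wrist');print(c)
cv2.imwrite('pics/m4.png',panel(w,60,0,440,800,600))
for o,y in(((.5719,.2713),.1646),((.5673,.2715),.191)):
  m=R.from_euler('z',y).apply([(0,-.017,.058),(0,.017,.058),(.08,-.065,.012),(.08,.065,.012),(-.014,0,.044),(0,-.037,.026),(0,.037,.026)])+[*o,0]; print(px('wrist',m,c))
"
```

```text
at 7.025 [0.5012 0.2575 0.1529] [-3.1415 -0.0007  0.1755] shift [ 0.002  -0.0011 -0.0021] turn [-0.0001 -0.0007  0.0005] F [ 0.1028 -1.2364 -0.7976]
{'vfov': 67.67276732281685, 'cx': 281.29427717729595, 'cy': 202.99811057207762, 'eye': array([0.5676, 0.27  , 0.2943]), 'attitude': array([ 2.8712,  0.0002, -1.396 ])}
[[304.1534 110.034 ]
 [257.1375 109.5346]
 [363.3001   7.0774]
 [200.0802   5.207 ]
 [280.5157 128.9053]
 [325.7523 111.028 ]
 [235.6846 110.0718]]
[[302.6712 115.8411]
 [255.9085 116.6279]
 [359.1605  11.0181]
 [196.744   13.9941]
 [279.7173 134.8066]
 [324.3785 115.4729]
 [234.7388 116.9812]]
```

View pics/m4.png

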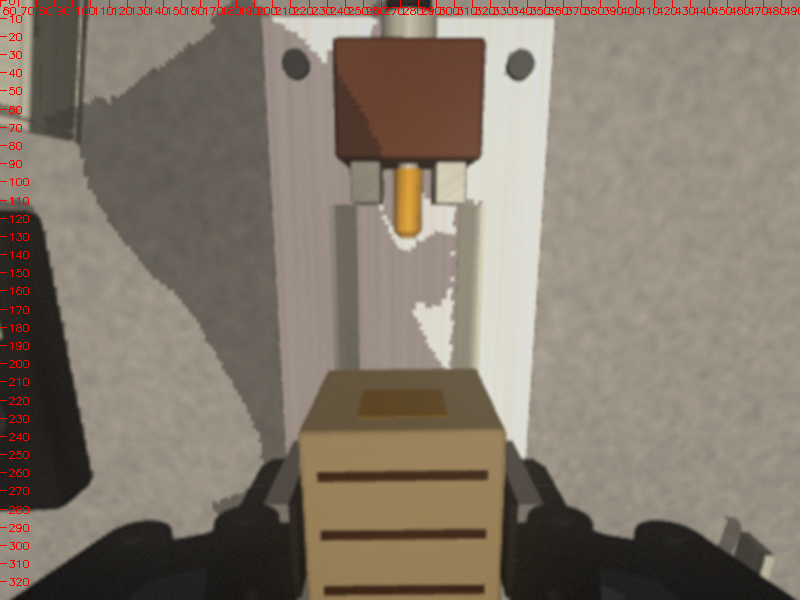

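The wrist view shows the lugs' front top edges at v=111.7 (centres u=261.9 and 308.1), the probe tip at (284.4,130.4), and the block's face from its top edge (226.7..336.7, v=296.5) down to its bottom edge (240.4..322.4, v=263.5). I'll correct these native pixels in code.

Run:
```python
from h import *
c=cams.calibration('wrist')
o=bot.observe(); T=np.array(o['position']); print(T,o['tool_rot'])
yaw=o['tool_rot'][2]
def q(x,y,z):
    p=pt('wrist',60+x/1.818,y/1.818,z,c); l=R.from_euler('z',-yaw).apply(p-T); return l[:2]
for n,a in dict(lugL=(367,203,.058),lugR=(451,203,.058),tip=(408,237,.044),railLi=(358,300,.026),railRi=(455,300,.026),railLi2=(356,215,.026),railRi2=(457,215,.026),plL0=(263,20,.012),plR0=(552,20,.012),plL=(284,430,.012),plR=(527,430,.012),
 bTL=(303,430,T[2]+.033),bTR=(503,430,T[2]+.033),bBL=(328,370,T[2]-.0165),bBR=(477,370,T[2]-.0165)).items(): print(n,q(*a))
```

```text
[0.5015 0.2565 0.1528] [ 3.1411 -0.0005  0.1741]
lugL [0.0707 0.0148]
lugR [ 0.0707 -0.0187]
tip [ 0.0569 -0.0017]
railLi [0.0271 0.0217]
railRi [ 0.0271 -0.0242]
railLi2 [0.0659 0.0217]
railRi2 [ 0.0659 -0.0242]
plL0 [0.1485 0.0619]
plR0 [ 0.1485 -0.0652]
plL [-0.0442  0.0635]
plR [-0.0443 -0.0653]
bTL [0.0246 0.021 ]
bTR [ 0.0246 -0.0197]
bBL [0.0235 0.0221]
bBR [ 0.0235 -0.0208]
```

To row units: 0.11 m is 0.1467, 0.1 m is 0.1333.

Emit:
drive_effector(increments=[{"jaw": 0.03, "sy": 0.0032, "sz": 0.0533}, {"jaw": 0.03, "sy": 0.0032, "sz": 0.1067}, {"jaw": 0.03, "sy": 0.0032, "sz": 0.1333}, {"jaw": 0.03, "sy": 0.0032, "sz": 0.1467}, {"jaw": 0.03, "sy": 0.0032, "sz": 0.1467}])

```text
clock: 7.7
position: [0.502, 0.2543, 0.0424]
tool_rot: [3.141, 0.0, 0.174]
force: [-0.5, 0.4, -0.2]
grip_width: 0.0432
finger_force: 61.7
```

Emit:
drive_effector(increments=[{"jaw": 0.03, "sz": 0.0053}, {"jaw": 0.03, "sz": 0.0107}, {"jaw": 0.03, "sz": 0.0147}])

```text
clock: 8.07
position: [0.5018, 0.2552, 0.0313]
tool_rot: [-3.141, -0.0, 0.175]
force: [0.1, -1.0, -0.8]
grip_width: 0.0432
finger_force: 61.7
```

Emit:
drive_effector(increments=[{"jaw": 0.03, "sz": 0.0013}, {"jaw": 0.03, "sz": 0.0013}])

```text
clock: 8.32
position: [0.5017, 0.2552, 0.0302]
tool_rot: [-3.142, 0.0, 0.175]
force: [-0.0, -0.4, -1.7]
grip_width: 0.0433
finger_force: 61.7
```

To row units: 0.001 m is 0.0013.

Emit:
drive_effector(increments=[{"jaw": 0.03, "sz": 0.0013}, {"jaw": 0.03, "sz": 0.0013}])

```text
clock: 8.57
position: [0.5017, 0.2553, 0.0298]
tool_rot: [-3.142, -0.0, 0.175]
force: [-3.4, -1.3, 9.8]
grip_width: 0.0432
finger_force: 62.9
```

Emit:
drive_effector(increments=[{"jaw": 0.03, "sz": 0.0013}, {"jaw": 0.03, "sz": 0.0013}])

```text
clock: 8.82
position: [0.5018, 0.2553, 0.0297]
tool_rot: [3.142, -0.001, 0.175]
force: [-9.5, -4.6, 31.8]
grip_width: 0.0432
finger_force: 65.6
```

```bash
python3 -c "
from h import *
to(.5,.25,.03,.175)
cv2.imwrite('pics/m5.png',np.hstack([panel(cams.grab_frame('scene'),300,200,100),panel(cams.grab_frame('wrist'),170,70,240)]))"
```

```text
at 8.825 [0.5018 0.2553 0.0297] [ 3.1415 -0.0007  0.1747] shift [-0.0027  0.0049 -0.0003] turn [ 0.0001 -0.0007 -0.0003] F [-9.4798 -4.5933 31.7793]
```

View pics/m5.png

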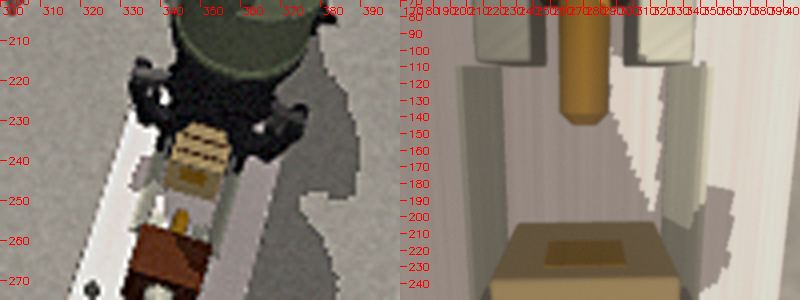

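The block sits down in the bed between the rails (scene (349,240)), its pad in line with the probe (wrist u≈285). I'll relax the downward force and slide forward.

To row units: 0.027 m is 0.036, -0.0014 m is -0.0019.

Emit:
drive_effector(increments=[{"jaw": 0.03, "sz": -0.0019}, {"jaw": 0.03, "sx": 0.0093, "sz": -0.0019}, {"jaw": 0.03, "sx": 0.0187, "sz": -0.0019}, {"jaw": 0.03, "sx": 0.028, "sz": -0.0019}, {"jaw": 0.03, "sx": 0.036, "sz": -0.0019}], grip_force=80)

```text
clock: 9.55
position: [0.528, 0.2601, 0.0299]
tool_rot: [3.141, 0.002, 0.175]
force: [-10.0, -2.3, 15.5]
grip_width: 0.0429
finger_force: 82.5
```

Emit:
drive_effector(increments=[{"jaw": 0.03, "sx": 0.0053}, {"jaw": 0.03, "sx": 0.0107}, {"jaw": 0.03, "sx": 0.016}])

```text
clock: 9.93
position: [0.5387, 0.2619, 0.0299]
tool_rot: [3.141, 0.003, 0.175]
force: [-18.7, -3.8, 24.3]
grip_width: 0.043
finger_force: 83.5
```

Emit:
drive_effector(increments=[{"jaw": 0.03, "sx": 0.0027}, {"jaw": 0.03, "sx": 0.0053}, {"jaw": 0.03, "sx": 0.0067}])

```text
clock: 10.3
position: [0.5432, 0.2627, 0.0299]
tool_rot: [3.141, 0.004, 0.175]
force: [-19.9, -5.1, 26.9]
grip_width: 0.0431
finger_force: 83.8
```

```bash
python3 -c "
from h import *
to(.5,.25,.03,.175)"
```

```text
at 10.3 [0.5432 0.2627 0.0299] [3.1408 0.0041 0.1752] shift [-0.0447  0.005   0.0001] turn [0.0008 0.0041 0.0002] F [-19.9209  -5.0952  26.9344]
```

To row units: -0.001 m is -0.0013.

Emit:
drive_effector(increments=[{"jaw": 0.03, "sz": -0.0013}, {"jaw": 0.03, "sz": -0.0013}])

```text
clock: 10.55
position: [0.5443, 0.2628, 0.0301]
tool_rot: [3.141, 0.002, 0.175]
force: [-5.2, 1.4, -0.4]
grip_width: 0.0427
finger_force: 81.3
```

Emit:
drive_effector(increments=[{"jaw": 0.03, "sx": 0.0013, "sz": -0.0001}, {"jaw": 0.03, "sx": 0.0027, "sz": -0.0003}, {"jaw": 0.03, "sx": 0.004, "sz": -0.0003}])

```text
clock: 10.92
position: [0.5471, 0.2633, 0.0301]
tool_rot: [3.141, 0.003, 0.175]
force: [-6.2, -0.3, -1.5]
grip_width: 0.043
finger_force: 81.4
```

Emit:
drive_effector(increments=[{"jaw": 0.03, "sx": 0.0013}, {"jaw": 0.03, "sx": 0.0013}])

```text
clock: 11.18
position: [0.5476, 0.2634, 0.0301]
tool_rot: [3.141, 0.003, 0.175]
force: [-9.5, -0.7, 2.1]
grip_width: 0.0432
finger_force: 82.0
```

To row units: 0.0005 m is 0.0007, 0.0002 m is 0.0003.

Emit:
drive_effector(increments=[{"jaw": 0.03, "sx": 0.0007, "sz": 0.0003}, {"jaw": 0.03, "sx": 0.0007, "sz": 0.0003}])

```text
clock: 11.42
position: [0.5477, 0.2634, 0.03]
tool_rot: [3.141, 0.004, 0.175]
force: [-14.4, -2.0, 6.3]
grip_width: 0.043
finger_force: 82.5
```

Emit:
drive_effector(increments=[{"jaw": 0.03, "sx": 0.0007}, {"jaw": 0.03, "sx": 0.0007}])

```text
clock: 11.68
position: [0.5476, 0.2634, 0.03]
tool_rot: [3.141, 0.005, 0.175]
force: [-17.8, -3.0, 9.8]
grip_width: 0.0429
finger_force: 82.8
```

```bash
python3 -c "
from h import *
to(.5,.25,.03,.175)
cv2.imwrite('pics/m6.png',np.hstack([panel(cams.grab_frame('scene'),310,215,72),panel(cams.grab_frame('wrist'),210,50,150)]))"
```

```text
at 11.675 [0.5476 0.2634 0.03  ] [3.1406 0.0052 0.1751] shift [-0.0492  0.0049  0.0002] turn [0.001  0.0052 0.0001] F [-17.8439  -3.036    9.7986]
```

View pics/m6.png

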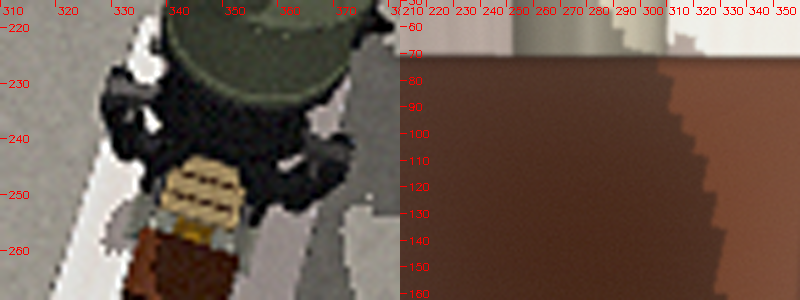

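The scene view shows the block's face against both lugs at about (347,255). The x force climbs to 18 N with no further motion, so the block is on the stops with the gripper still holding it.

Emit:
drive_effector(increments=[{"jaw": 0.03}, {"jaw": 0.03}])

```text
clock: 12.02
position: [0.5476, 0.2633, 0.0299]
tool_rot: [3.141, 0.005, 0.175]
force: [-17.5, -1.8, 9.2]
grip_width: 0.0428
finger_force: 82.8
```

```bash
python3 -c "
from workcell import bot, cams
print(bot.job_done())"
```

```text
the job is handed in; nothing more can be done
None
```

I handed the job in at 12 s: the drawer is pushed home to its end stop, past the detent, and the gripper is still holding the block against both stop lugs with about 18 N (under the 40 N limit); `job_done` gave no verdict.

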